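# Key the copy light into its socket and lock it

## Task

The light bar for photographing prints stands in its socket, but its stem has not gone down because its two ribs ride on the rim. Turn the light until the ribs meet the slots and it drops fully home, and only then swing the lever of the locking collar, counter-clockwise seen from above, right up to its marked stop. Leave the mug, the magazines and the loupe where they are.

Things in the scene. Friction and masses are not known exactly. Their poses are not given: they have to be found in the camera images.
- socket: Fixed lamp socket, place and yaw vary: upright aluminium barrel (mm: outer diameter 60, bore 31, rim at z 102, bore floor at z 22) on a square steel base plate 150 x 150 x 12. Origin on the barrel's axis at table level, z up. The collar's lever is on its -y side, the copy board on its +y side.
- socket_mouth (a point): Centre of the barrel's rim, on its axis, 102 mm above the table. Two facing slots, open at the rim, 15 mm wide, 30 mm deep, cut the barrel's wall along the socket's x axis (parallel to the edges of base plate and board).
- board (a point): Centre of the top of the plywood copy board with prints, fixed to the socket: 300 mm along the socket's x, 210 along y, 12 thick; its centre is 181 mm from the barrel's axis along the socket's +y.
- light: Loose T-shaped light, 0.28 to 0.56 kg, 176 mm tall. Origin at the centre of the stem's foot, z up the stem. Round stem, diameter 28, turns freely in the bore. Two steel ribs along its x axis, one either side, 10 wide, reaching 27 from the axis, z 55 to 80. It starts with the ribs on the rim, foot 47 above the table, 0.5 to 1.57 rad off the nearest fit, either way round.
- light_bar (a point): Centre of the top of the light bar on the stem (mm): 150 long along the light's x (parallel to the ribs), 30 wide, 26 high, white diffuser below. Either end may go to either slot. With ribs within about 0.1 rad of the slots and not held up, the light drops 25 mm by its own weight: foot 22, rib tops flush with the rim, bar's top 198 above the table.
- collar (a joint): Angle of the black locking collar (mm: outer diameter 81, z 36 to 60) round the barrel, rad, growing counter-clockwise from above. Starts at 0 to 0.45; 1.4 is the marked stop. Turns against friction of 0.15 N m and stays where left. Its steel lever points from the axis along the socket's (-0.644, -0.765) at 0 and (0.644, -0.765) at 1.4.
- lever_pin (a point): Centre of the top of the upright black grip pin at the end of the lever, moving with it: diameter 16, 110 mm from the barrel's axis, top 100 mm above the table, standing 44 above the lever (13 wide, z 42 to 56).
- stop_mark (a point): White line on the base plate under the lever's stop position, 66 mm from the axis; beside it stands the steel stop block (18 x 10 mm, top at z 56) that the lever comes up against. A like block without a line stands at the other end of the swing.
- mug: White mug with a handle, radius 40 mm, height 95, loose on the table; origin at the centre of its foot. Bystander.
- magazines: Stack of magazines, about 212 x 155 x 45 mm, loose on the table; origin at the centre of the underside. Bystander.
- loupe: Black loupe, diameter 54 mm, height 50, standing loose on the copy board; origin at the centre of its foot. Bystander.
Mind the look-alikes: they are no part of the job. What is shaped like the light but blue or red is not meant.

How it is judged (in metres and radians):
On the way, in this order (a step that is already met when the one before it is completed fails the run):
1. the light has dropped fully home in the socket, with the collar not yet turned to its stop (z of light in the frame of socket between 0.015 and 0.026 m and horizontal distance between light and socket below 0.006 m and angle between light's own z axis and vertical below 0.09 rad and angle between the x axis of light and the x axis of socket, either way round below 0.2 rad and value of joint collar below 1 rad), for 0.2 s.
2. the collar lever is at its marked stop with the light home (z of light in the frame of socket between 0.015 and 0.026 m and horizontal distance between light and socket below 0.006 m and angle between light's own z axis and vertical below 0.09 rad and angle between the x axis of light and the x axis of socket, either way round below 0.2 rad and value of joint collar above 1.3 rad), for 0.2 s.
At the end, for the whole second after the job is handed in: Light at rest and upright (0.09 rad) in the socket: foot 15 to 26 mm above the table (home is 22), within 6 mm of the axis, bar within 0.2 rad of the socket's x axis either way round; collar at rest above 1.3 rad (stop is 1.4); bystanders moved no more than 30 mm (all of step 2 and linear speed of light below 0.02 m/s and velocity of joint collar between -0.05 and 0.05 rad/s); the robot touches nothing.
It fails at once if the mug is moved more than 30 mm (distance of mug from where it was at the start of the episode above 0.03 m).
It fails at once if the magazines is moved more than 30 mm (distance of magazines from where it was at the start of the episode above 0.03 m).
It fails at once if the loupe is moved more than 30 mm (distance of loupe from where it was at the start of the episode above 0.03 m).
It also fails if it takes over 54 s, if anything falls off the work surface, if the arm or the gripper's body presses on something with over 40 N, if the wrist force passes 120 N, or if a joint passes its speed limit or range.

## Robot

A 7-joint arm with a two-finger parallel gripper is mounted at the origin on the work surface. World frame = base frame: x ahead of the robot, y to its left, z up, the work surface at z = 0. Lengths are in m, angles in degrees, forces in N, time in s.
With the tool pointing down it reaches from about 0.425 to 0.875 m from the base axis. Payload 4.7 kg.
Tool frame: the origin (TCP) lies between the finger pads; the fingertips stand env.finger_overhang ahead of it and the grasp point (between the pads) lies 5 mm behind it (env.finger_overhang is the distance from the TCP to the fingertips, in m); z points along the fingers, y is the line along which they close (so a half turn about z gives the same grasp; the last joint's range is limited). The gripper opens to 87 mm and grips with 3 to 60 N. Pads are 19 mm wide; open, the fingers measure 117 mm over their backs; the gripper's body (75 mm by 190 mm) begins 51 mm behind the grasp point.
Start: joints at [67.615, 18.392, -4.016, 83.108, 1.295, 78.541, -3.26], TCP at [0.256, -0.597, 0.237] pointing down, gripper open.
Joint ranges: [-163.93, 163.93], [-17.29, 119.83], [-79.2, 71.16], [3.27, 140.29], [-89.18, 269.18], [5.43, 117.66], [-154.24, 154.24]. Speed limits (degrees/s): [147.25, 147.25, 180, 180, 180, 180, 180].

## Interface

Orientations are given as [roll, pitch, yaw] about the fixed x, y, z axes, in that order (R = Rz(yaw) Ry(pitch) Rx(roll)).
In Python, from cell import telemetry, eyes, env, models gives the robot as it stands. The module is installed in compiled form; this text tells all that it offers.
- The arm moves only by the tool drive_tool, never from a script. Its arguments are lists of equal length, an entry for each row: "angular": the turn, a rotation vector about the tool's x, y, z in rad, a list of three; "delta_pos": the shift along the tool's x, y, z in cm, a list of three; "gripper": the finger opening in cm, from 0 to 8.7. A call has 1 to 20 rows; each row shifts and turns the commanded pose from where the row before left it, along the tool's axes as they then stand; what a row does not reach is not made up. A row lasts 1/10 s, in which the tool goes at most 50 mm and 8.59 degrees, less where a joint would pass 70% of its speed; a pose out of reach is approached as far as the arm can. A call with a gripper value outside its range is refused whole. The fingers move at their own pace and stop on an object; "squeeze" is the grip in N (left out, the last holds). Time passes only in rows, so rows that do not move let the fingers close. It gives the time, the measured TCP pose, the force, the opening and the grip force at its end, in the units of the state.
- telemetry.get_obs(): the state, without advancing time (a new reading comes with each control period).
- eyes.read_camera(name): name is "scene" or "side" or "wrist"; returns a dict with "pixels" (400x640x3 uint8, red, green, blue), "mtx" (3x3 intrinsics, pixels), "origin" and "orientation" of the camera in the world. Camera axes: x right, y down, z forward; pixel columns grow to the right and rows downward; lengths in m; the calibration is good to about 2 mm. The wrist camera is an equidistant fisheye: a pixel r from the principal point sees the ray r / f radians off the axis. A picture is of the moment at which its call begins. There is no depth.
- env.sign_off(): hands the job in; it is judged then, once.
Trained networks look in a picture, given as the dict that the camera call returned (one of the last four; its "shot" number tells which), for a name from the list of things; names that differ only in an ending like _2 or _b are one class to them, and where a whole thing is asked for, a point or a joint stands for the part that bears it (a point fixed in the world has none). Each returns a list of dicts, best first, with "p" (0 to 1); they miss things now and then, are a little off and sometimes report something else, mostly with a low value. They report only what shows in the picture. A call takes as long as a camera call. They do not tell look-alikes from the thing itself.
- models.search_frame(picture, target): "centre" ([column, row] in pixels, amid what is visible of it).
- models.cut_out(picture, target): "pixels" (400x640 bool, what is visible of it) and "centre" ([column, row] in pixels, amid what is visible of it).
The state is a dict: "time_s": time; "qpos": joint angles; "joint_velocities": joint speeds; "effort": joint torques, N m; "tool_pos": TCP position; "tool_rot": TCP orientation; "force": force on the tool from outside, world axes, zero at the start; "wrist_torque": the same for the moment, N m; "grip_width": finger opening in m; "grasp_force": force on a finger pad.
Only numpy, scipy, OpenCV 4.12 (cv2) and the standard library are available. Lean on these libraries where they do the work, as an engineer would, in place of code of your own. Each camera call takes 0.05 s, during which the arm holds its last target. There are 200 camera calls.

## Working session

There is one attempt and no reset: what is moved stays moved. The work goes in short steps, Python scripts to look and compute and a tool call to move; the robot and the scene stay as the last step left them, time stands still between calls to the robot, and variables do not carry over. Pictures are saved under pics/ and viewed, at most 10 in all, crops included, and the job is handed in when it is done.

Besides the shell and the picture viewer there is one more tool, called after "Call:" as name(argument=value, ...) on one line, values as JSON. drive_tool: Moves the arm, as the interface text tells. Its arguments: {"type":"object","properties":{"angular":{"type":"array","items":{"type":"array","items":{"type":"number"}}},"delta_pos":{"type":"array","items":{"type":"array","items":{"type":"number"}}},"gripper":{"type":"array","items":{"type":"number"}},"squeeze":{"type":"number"}},"required":["angular","delta_pos","gripper"]}

```bash
mkdir -p pics; cat > h.py <<'E'
import numpy as np, cv2
from cell import telemetry, eyes, env, models
def rot(o):
    o=np.array(o,float)
    return o
def save(c,n): cv2.imwrite(n,c['pixels'][:,:,::-1])
E
python3 - <<'E'
from h import *
print(env.finger_overhang)
o=telemetry.get_obs(); print({k:np.round(v,3) for k,v in o.items()})
for n in ['scene','side']:
    c=eyes.read_camera(n); save(c,f'pics/{n}0.png')
    print(n,c['mtx'],c['origin'],c['orientation'])
    for t in ['light','light_bar','socket','socket_mouth','collar','lever_pin','stop_mark','board','mug','magazines','loupe']:
        print(t,[(np.round(d['centre']),round(d['p'],2)) for d in models.search_frame(c,t)][:4])
E
```

```text
0.014
{'time_s': np.float64(0.0), 'qpos': array([67.615, 18.438, -4.015, 83.176,  1.295, 78.541, -3.258]), 'joint_velocities': array([-0.024, -0.023,  0.025,  0.025,  0.083, -0.009,  0.038]), 'effort': array([-0.0000e+00, -4.9128e+01, -4.0400e-01, -3.1253e+01, -6.4000e-02,
        4.4000e-02,  0.0000e+00]), 'tool_pos': array([ 0.256, -0.597,  0.235]), 'tool_rot': array([-1.7989e+02,  6.0000e-03,  2.3195e+01]), 'force': array([-0.295,  0.365, -0.435]), 'wrist_torque': array([ 0.041,  0.001, -0.016]), 'grasp_force': np.float64(0.0), 'grip_width': np.float64(0.087)}
scene [[420.26497064   0.         325.38351323]
 [  0.         420.26497064 197.6990225 ]
 [  0.           0.           1.        ]] [ 1.14424235 -0.4677743   0.99657163] [-139.57627855   -0.39816705   54.20164396]
light [(array([358., 165.]), 0.94), (array([294., 154.]), 0.79)]
light_bar [(array([301., 237.]), 0.94), (array([292., 149.]), 0.86), (array([356., 167.]), 0.66), (array([397., 253.]), 0.61)]
socket [(array([393., 196.]), 0.91)]
socket_mouth [(array([391., 196.]), 0.58)]
collar [(array([345., 208.]), 0.9)]
lever_p
[... 525 characters left out ...]
, (array([300., 148.]), 0.93), (array([352., 226.]), 0.8), (array([230., 199.]), 0.73)]
light_bar [(array([348., 226.]), 0.89), (array([394., 168.]), 0.86), (array([298., 148.]), 0.77), (array([226., 201.]), 0.7)]
socket [(array([291., 172.]), 0.63)]
socket_mouth [(array([288., 170.]), 0.7)]
collar [(array([302., 198.]), 0.96), (array([299., 150.]), 0.45)]
lever_pin [(array([296., 197.]), 0.78), (array([290., 173.]), 0.45)]
stop_mark [(array([287., 175.]), 0.85)]
board [(array([291., 174.]), 0.98)]
mug [(array([285., 325.]), 0.88)]
magazines [(array([416., 348.]), 0.73)]
loupe [(array([261., 153.]), 0.86), (array([301., 148.]), 0.61), (array([299., 196.]), 0.57), (array([290., 170.]), 0.46)]
```

View pics/scene0.png

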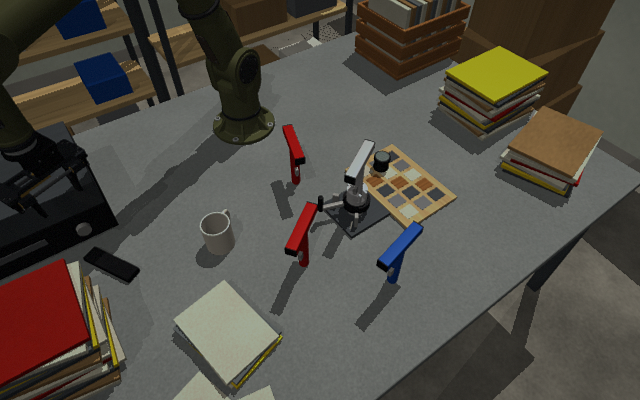

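View pics/side0.png

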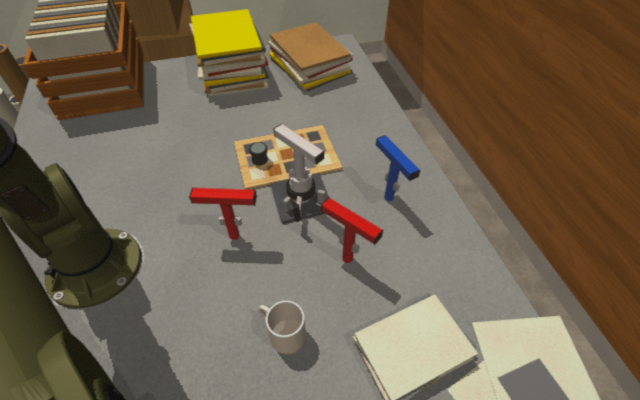

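Candidates for the light: the white/grey T at scene (360,160) / side (299,143), standing in the socket; the red look-alikes at scene (293,150) and (302,235); and the blue one at (400,250). I choose the white one and check it in a close crop.

```bash
python3 - <<'E'
from h import *
a=cv2.imread('pics/scene0.png')[130:245,310:460]; b=cv2.imread('pics/side0.png')[115:225,225:350]
A=cv2.resize(a,None,fx=3.4,fy=3.4,interpolation=3);
B=cv2.resize(b,None,fx=3.4,fy=3.4,interpolation=3)
# side by side within 800: 2.75
s=2.8
A=cv2.resize(a,(int(150*s),int(115*s)),interpolation=3);B=cv2.resize(b,(int(125*s),int(110*s)),interpolation=3)
C=np.zeros((330,790,3),np.uint8);C[:A.shape[0],:A.shape[1]]=A;C[:B.shape[0],430:430+B.shape[1]]=B
cv2.imwrite('pics/crop0.png',C)
E
```

```text
(no output)
```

View pics/crop0.png

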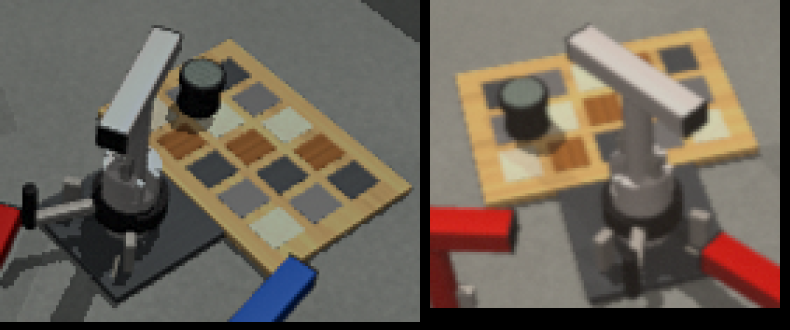

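The crop confirms the white light standing in the aluminium socket. The bar's top is at crop (140,80) in the scene view and (637,65) in the side view. The lever pin is at scene (320,203) and side (297,213), with the loupe on the board. Next I fit the poses.

```bash
cat >> h.py <<'E'
from scipy.spatial.transform import Rotation as Ro
from scipy.optimize import least_squares
def proj(c,P):
    R=Ro.from_euler('xyz',c['orientation'],degrees=True).as_matrix()
    q=(np.atleast_2d(P)-c['origin'])@R
    u=q@np.array(c['mtx']).T
    return u[:,:2]/u[:,2:]
def Rz(a): return np.array([[np.cos(a),-np.sin(a),0],[np.sin(a),np.cos(a),0],[0,0,1]])
def w(p,P): return np.atleast_2d(P)@Rz(p[2]).T+[p[0],p[1],0]
E
python3 - <<'E'
from h import *
S=eyes.read_camera('scene');D=eyes.read_camera('side')
print(proj(S,[0,0,0]),proj(D,[0,0,0]))
cs=lambda x,y:(x/2.8+310,y/2.8+130); cd=lambda x,y:((x-430)/2.8+225,y/2.8+115)
bc=np.array([[-.15,.076,.012],[-.15,.286,.012],[.15,.286,.012],[.15,.076,.012]])
bar=np.array([[-.075,-.015],[-.075,.015],[.075,.015],[.075,-.015]])
obs=[]
def pred(p):
    B=w(p,bc); L=w([p[0],p[1],p[3]],np.c_[bar,np.full(4,.223)])
    a=p[2]+np.arctan2(-.765,-.644)+p[4]
    pin=[[p[0]+.11*np.cos(a),p[1]+.11*np.sin(a),.1]]
    return B,L,pin
def res(p):
    B,L,pin=pred(p)
    r=[proj(D,B)-[cd(487,198),cd(457,73),cd(703,28),cd(760,150)],
     proj(S,B)[[1,2,3]]-[cs(230,40),cs(411,186),cs(276,268)] ,
     proj(D,L)-[cd(566,40),cd(590,24),cd(708,97),cd(684,107)] ,
     proj(S,L)-[cs(155,27),cs(183,33),cs(127,136),cs(97,126)],
     proj(S,pin)-[cs(29,187)],proj(D,pin)-[cd(631,250)]]
    return np.concatenate([x.ravel() for x in r])
best=None
for y in np.arange(-3,3.1,.5):
  for l in np.arange(-3,3.1,.5):
    f=least_squares(res,[.5,-.2,y,l,.2],loss='soft_l1')
    if best is None or f.cost<best.cost: best=f
print(best.cost,np.round(best.x,4),np.degrees(best.x[2:])); print(np.round(res(best.x).reshape(-1,2),1))
B,L,pin=pred(best.x);print(pin,L.mean(0),B.mean(0))
for nm in ['mug','magazines','loupe']:
  for c in (S,D):
    print(nm,[(np.round(d['centre']),round(d['p'],2)) for d in models.search_frame(c,nm)][:2])
E
```

```text
[[244.18714266 123.86178032]] [[ 94.26807634 266.30669539]]
11.112548622279627 [ 0.5549  0.0779  0.01   -1.037   0.3593] [  0.57190311 -59.41563867  20.58854581]
[[-0.7  1.5]
 [-0.9 -0.3]
 [ 0.5 -0.9]
 [-0.1 -1.9]
 [ 0.3 -1. ]
 [ 1.2  0.1]
 [-0.   3.1]
 [-0.3 -1. ]
 [-0.1 -0.8]
 [ 0.4  0.8]
 [ 0.3  3.5]
 [-0.4 -0.8]
 [-0.1  0.1]
 [ 0.3  0.1]
 [-0.1  0.1]
 [ 0.2  0.5]
 [-0.4  1. ]]
[[np.float64(0.5192193482812574), np.float64(-0.026160132975762376), 0.1]] [0.55490699 0.07788982 0.223     ] [0.55310035 0.2588808  0.012     ]
mug []
mug [(array([286., 324.]), 0.89)]
magazines [(array([225., 334.]), 0.83)]
magazines [(array([414., 348.]), 0.67)]
loupe [(array([382., 159.]), 0.82)]
loupe [(array([261., 154.]), 0.71)]
```

Call:
drive_tool(angular=[[0, 0, 0], [0, 0, 0], [0, 0, 0], [0, 0, 0], [0, 0, 0], [0, 0, 0], [0, 0, 0], [0, 0, 0], [0, 0, 0], [0, 0, 0], [0, 0, 0], [0, 0, 0], [0, 0, 0], [0, 0, 0], [0, 0, 0], [0, 0, 0], [0, 0, 0], [0, 0, 0]], delta_pos=[[0, 0, -4.75], [0, 0, -4.75], [3.38, -3.14, 0], [3.38, -3.14, 0], [3.38, -3.14, 0], [3.38, -3.14, 0], [3.38, -3.14, 0], [3.38, -3.14, 0], [3.38, -3.14, 0], [3.38, -3.14, 0], [3.38, -3.14, 0], [3.38, -3.14, 0], [3.38, -3.14, 0], [3.38, -3.14, 0], [3.38, -3.14, 0], [3.38, -3.14, 0], [3.38, -3.14, 0], [3.38, -3.14, 0]], gripper=[8.7, 8.7, 8.7, 8.7, 8.7, 8.7, 8.7, 8.7, 8.7, 8.7, 8.7, 8.7, 8.7, 8.7, 8.7, 8.7, 8.7, 8.7])

```text
time_s: 3.4
tool_pos: [0.5557, 0.0788, 0.3319]
tool_rot: [179.9, -0.0, 23.2]
force: [0.1, -0.5, -0.5]
grip_width: 0.0872
grasp_force: 0.0
```

Call:
drive_tool(angular=[[0, 0, -0.1417], [0, 0, -0.1417], [0, 0, -0.1417], [0, 0, -0.1417], [0, 0, -0.1417], [0, 0, -0.1417], [0, 0, -0.1417], [0, 0, -0.1417], [0, 0, -0.1417], [0, 0, -0.1417], [0, 0, -0.1417], [0, 0, -0.1417], [0, 0, 0]], delta_pos=[[0, 0, 0], [0, 0, 0], [0, 0, 0], [0, 0, 0], [0, 0, 0], [0, 0, 0], [0, 0, 0], [0, 0, 0], [0, 0, 0], [0, 0, 0], [0, 0, 0], [0, 0, 0], [0, 0, 0]], gripper=[8.7, 8.7, 8.7, 8.7, 8.7, 8.7, 8.7, 8.7, 8.7, 8.7, 8.7, 8.7, 8.7])

```text
time_s: 4.7
tool_pos: [0.5552, 0.0772, 0.3316]
tool_rot: [180.0, 0.0, 120.6]
force: [-0.6, -0.2, 0.0]
grip_width: 0.0871
grasp_force: 0.0
```

```bash
python3 - <<'E'
from h import *
c=eyes.read_camera('wrist'); save(c,'pics/w1.png'); print(c['mtx'],c['origin'],c['orientation'])
o=telemetry.get_obs(); print(o['time_s'],o['tool_pos'],o['tool_rot'],o['qpos'])
E
```

```text
[[309.70691629   0.         314.49620943]
 [  0.         309.70691629 201.83272421]
 [  0.           0.           1.        ]] [0.51439649 0.14883779 0.47890563] [1.62963054e+02 4.01830197e-02 3.06650522e+01]
4.75 [0.55520505 0.07721197 0.33157628] [1.79996287e+02 7.97777177e-03 1.20438858e+02] [ 34.53696285  10.52506574 -51.55007757  85.85288358   8.23893501
  87.57656739  13.55008588]
```

View pics/w1.png

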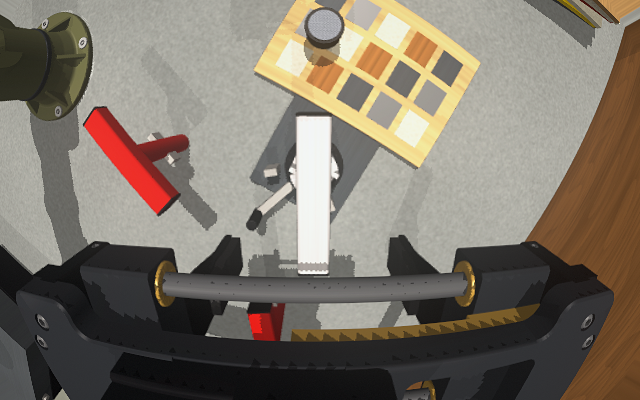

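The wrist view shows the white bar running straight up and down at columns 297–330, midway between the fingers at 240 and 390, so the bar lies along the tool's x. The near edge of the board runs from (254,71) to (420,167). I refine yaw with the fisheye model.

```bash
cat >> h.py <<'E'
def unfish(c,uv,z):
    K=np.array(c['mtx']);uv=np.atleast_2d(uv).astype(float)
    d=(uv-K[:2,2])/K[0,0]; r=np.linalg.norm(d,axis=1)
    v=np.c_[d*(np.sin(r)/r)[:,None],np.cos(r)]
    R=Ro.from_euler('xyz',c['orientation'],degrees=True).as_matrix()
    v=v@R.T; t=(z-c['origin'][2])/v[:,2]
    return np.array(c['origin'])+v*t[:,None]
E
python3 - <<'E'
from h import *
c=eyes.read_camera('wrist')
g=c['pixels'].astype(int)
B=unfish(c,[(254,71),(420,165),(480,64)],.012); print(B)
e=B[1]-B[0];f=B[2]-B[1];print(np.linalg.norm(e),np.degrees(np.arctan2(e[1],e[0])),np.linalg.norm(f),np.degrees(np.arctan2(-f[0],f[1])))
m=(B[0]+B[1])/2;n=np.array([-e[1],e[0]])/np.linalg.norm(e[:2]); print('axis',m[:2]-n*.076)
# white bar edges
pts=[[],[]]
for r in range(125,262,8):
    row=g[r].min(1); k=np.where(row[270:360]>185)[0]+270; pts[0].append((k.min()-.5,r));pts[1].append((k.max()+.5,r))
for p in pts:
    P=unfish(c,p,.223); l=cv2.fitLine(P[:,:2].astype(np.float32),cv2.DIST_HUBER,0,.01,.01).ravel(); print(np.degrees(np.arctan2(l[1],l[0])),l[2:])
print(unfish(c,[(297.5,115),(330,115)],.223))
E
```

```text
[[0.40548511 0.15576034 0.012     ]
 [0.70029456 0.16320162 0.012     ]
 [0.6999393  0.36389481 0.012     ]]
0.294903343351643 1.4458945621161132 0.2006935022949097 0.10142319278370067
axis [0.55480754 0.08350518]
-59.226505 [0.5382292  0.07536466]
-59.514523 [0.56387234 0.09045266]
[[0.50470826 0.13815246 0.223     ]
 [0.52758088 0.15159581 0.223     ]]
```

Call:
drive_tool(angular=[[0, 0, 0], [0, 0, 0], [0, 0, 0], [0, 0, 0], [0, 0, 0], [0, 0, 0], [0, 0, 0], [0, 0, 0], [0, 0, 0], [0, 0, 0], [0, 0, 0]], delta_pos=[[0.2, 0, 3], [0, 0, 3], [0, 0, 3], [0, 0, 3], [0, 0, 0], [0, 0, 0], [0, 0, 0], [0, 0, 0], [0, 0, 0], [0, 0, 0], [0, 0, 0]], gripper=[6, 6, 6, 6, 6, 2.5, 2.5, 2.5, 2.5, 2.5, 2.5], squeeze=15)

```text
time_s: 5.9
tool_pos: [0.5545, 0.079, 0.2123]
tool_rot: [180.0, 0.0, 120.6]
force: [-0.6, 0.1, 3.6]
grip_width: 0.0301
grasp_force: 14.9
```

Call:
drive_tool(angular=[[0, 0, -0.105], [0, 0, -0.105], [0, 0, -0.105], [0, 0, -0.105], [0, 0, -0.105], [0, 0, -0.105], [0, 0, -0.105], [0, 0, -0.105], [0, 0, -0.105], [0, 0, -0.105], [0, 0, 0], [0, 0, 0]], delta_pos=[[0, 0, 0], [0, 0, 0], [0, 0, 0], [0, 0, 0], [0, 0, 0], [0, 0, 0], [0, 0, 0], [0, 0, 0], [0, 0, 0], [0, 0, 0], [0, 0, 0], [0, 0, 0]], gripper=[2.5, 2.5, 2.5, 2.5, 2.5, 2.5, 2.5, 2.5, 2.5, 2.5, 2.5, 2.5])

```text
time_s: 7.1
tool_pos: [0.5537, 0.0791, 0.2108]
tool_rot: [180.0, -0.1, -179.4]
force: [0.5, 1.3, -3.4]
grip_width: 0.0296
grasp_force: 15.0
```

Call:
drive_tool(angular=[[0, 0, 0], [0, 0, 0], [0, 0, 0], [0, 0, 0], [0, 0, 0]], delta_pos=[[0, 0, 0], [0, 0, 0], [0, 0, 0], [0, 0, 0], [0, 0, 0]], gripper=[5, 5, 5, 5, 5])

```text
time_s: 7.6
tool_pos: [0.5543, 0.079, 0.2117]
tool_rot: [-180.0, 0.0, -179.2]
force: [0.4, -0.1, -0.5]
grip_width: 0.0494
grasp_force: 0.0
```

```bash
python3 - <<'E'
from h import *
o=telemetry.get_obs(); print(o['time_s'],o['tool_pos'],o['tool_rot'],o['force'],o['qpos'])
a=eyes.read_camera('scene')['pixels'][120:250,280:440,::-1];b=eyes.read_camera('side')['pixels'][100:230,220:380,::-1]
cv2.imwrite('pics/c2.png',cv2.resize(np.hstack([a,b]),None,fx=2.5,fy=2.5,interpolation=3))
E
```

```text
7.6 [0.55430649 0.07900863 0.2117498 ] [-1.79984340e+02  2.31898983e-02 -1.79230493e+02] [ 0.44932567 -0.10329208 -0.54577212] [ 40.79653362  16.64141746 -60.34863247  96.5896176   14.9212866
  75.46562892  68.46122491]
```

View pics/c2.png

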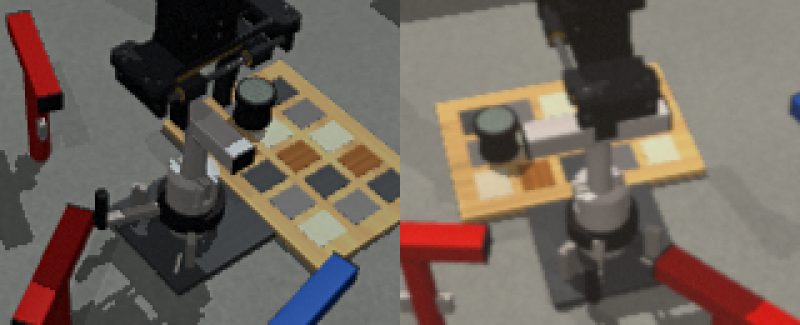

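```bash
python3 - <<'E'
from h import *
S=eyes.read_camera('scene');D=eyes.read_camera('side')
for t in (.198,.223):
  P=[[x,y,z] for z in (t,t-.026) for x,y in((.075,-.015),(.075,.015),(-.075,-.015))]
  P=w([.5545,.079,.013],P)
  print(t,np.round((proj(S,P)-[280,120])*2.5),np.round((proj(D,P)-[220,100])*2.5+[400,0]))
E
```

```text
0.198 [[235. 159.]
 [257. 146.]
 [146.  78.]
 [233. 175.]
 [255. 163.]
 [146.  95.]] [[672. 111.]
 [663.  93.]
 [526. 141.]
 [671. 130.]
 [663. 112.]
 [528. 159.]]
0.223 [[238. 142.]
 [260. 129.]
 [147.  61.]
 [235. 159.]
 [257. 147.]
 [146.  78.]] [[672.  93.]
 [663.  74.]
 [524. 122.]
 [672. 112.]
 [663.  93.]
 [526. 141.]]
```

The bar ends lie near the predictions for z = 0.198 (black end cap at crop (233,172) and (255,163)), so the light seems to have dropped. I'll lift clear, then confirm and locate the pin and the look-alikes nearby.

Call:
drive_tool(angular=[[0, 0, 0], [0, 0, 0], [0, 0, 0], [0, 0, 0], [0, 0, 0], [0, 0, 0.14], [0, 0, 0.14], [0, 0, 0.14], [0, 0, 0.14], [0, 0, 0.14], [0, 0, 0.14], [0, 0, 0.14], [0, 0, 0.14], [0, 0, 0.14], [0, 0, 0.14], [0, 0, 0]], delta_pos=[[0, 0, -3], [0, 0, -3], [1.2, -3.5, -3], [1.2, -3.5, 0], [1.2, -3.5, 0], [0, 0, 0], [0, 0, 0], [0, 0, 0], [0, 0, 0], [0, 0, 0], [0, 0, 0], [0, 0, 0], [0, 0, 0], [0, 0, 0], [0, 0, 0], [0, 0, 0]], gripper=[5, 5, 5, 5, 5, 4, 4, 4, 4, 4, 4, 4, 4, 4, 4, 4])

```text
time_s: 9.4
tool_pos: [0.5196, -0.0264, 0.3016]
tool_rot: [180.0, 0.0, 100.6]
force: [0.1, 0.4, 0.1]
grip_width: 0.0399
grasp_force: 0.0
```

```bash
python3 - <<'E'
from h import *
S=eyes.read_camera('scene');D=eyes.read_camera('side');W=eyes.read_camera('wrist')
o=telemetry.get_obs(); print(o['time_s'],o['tool_pos'],o['tool_rot'],o['qpos'])
for c,n in((S,'S'),(D,'D'),(W,'W')):
  for t in ('lever_pin','stop_mark','light'):
    print(n,t,[(np.round(d['centre'],1),round(d['p'],2)) for d in models.search_frame(c,t)][:3])
def tri(a,b):
  return least_squares(lambda p:np.r_[(proj(S,p)-a).ravel(),(proj(D,p)-b).ravel()],[.5,-.1,.1]).x
print('red near foot',tri((303,265),(348,262)),'red near bar ends',tri((315,206),(325,203)),tri((290,250),(378,237)))
print('red left foot',tri((296,182),(235,237)))
a=S['pixels'][120:250,280:440,::-1];b=D['pixels'][100:230,220:380,::-1]
cc=np.hstack([cv2.resize(np.vstack([a,b]),None,fx=2,fy=2,interpolation=3)[:520],cv2.resize(np.ascontiguousarray(W['pixels'][:,100:540,::-1]),(476,433)) if 0 else cv2.copyMakeBorder(cv2.resize(np.ascontiguousarray(W['pixels'][:,80:560,::-1]),(480,400)),0,120,0,0,cv2.BORDER_CONSTANT)])
cv2.imwrite('pics/c3.png',cc)
E
```

```text
9.55 [ 0.51957557 -0.0263715   0.30152467] [-1.79994156e+02  7.71053742e-03  1.00741007e+02] [ 52.15164548   4.46194366 -54.38995414  94.01437465   3.65907256
  83.4021089    8.16377801]
S lever_pin [(array([346.3, 203.9]), 0.67)]
S stop_mark [(array([391.3, 196.4]), 0.89)]
S light [(array([360.6, 171.7]), 0.97), (array([396.2, 250.5]), 0.81), (array([294.9, 153.7]), 0.81)]
D lever_pin [(array([295.5, 193.9]), 0.66), (array([294. , 176.8]), 0.38)]
D stop_mark [(array([291.4, 178.7]), 0.76)]
D light [(array([226.6, 198.9]), 0.93), (array([301.4, 153.9]), 0.85), (array([350.1, 225.8]), 0.79)]
W lever_pin [(array([330.3, 135.3]), 0.86)]
W stop_mark [(array([365.1,  45.5]), 0.89)]
W light [(array([167.2, 141.2]), 0.68), (array([540.3, 191.2]), 0.66), (array([345.2, 268.9]), 0.62)]
red near foot [ 0.61792056 -0.15685928 -0.00694273] red near bar ends [ 0.57637357 -0.08447837  0.15840272] [ 0.65804419 -0.21352596  0.16687294]
red left foot [ 0.35112433 -0.00457451 -0.00141108]
```

View pics/c3.png

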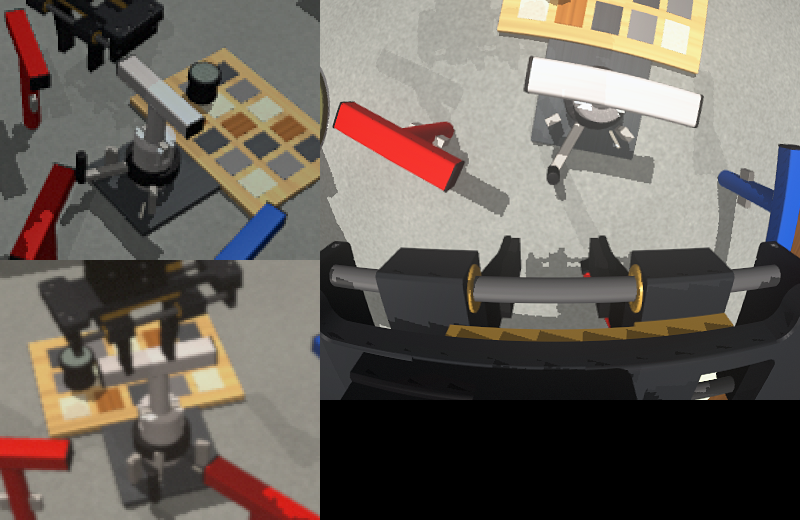

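The composite shows the white bar square with the board, the lever pin at wrist (313,175), and two red lights near the lever on either side. I'll check the light's height numerically, and the red bars' distance from the gripper body.

```bash
python3 - <<'E'
from h import *
S=eyes.read_camera('scene');D=eyes.read_camera('side');W=eyes.read_camera('wrist')
g=W['pixels'].astype(int)
# white bar top in wrist
m=((g.min(2)>195)).astype(np.uint8); m[140:]=0; m[:50]=0; m[:,:270]=0;m[:,475:]=0
n,l,st,ce=cv2.connectedComponentsWithStats(m); k=1+st[1:,4].argmax(); q=cv2.approxPolyDP(max(cv2.findContours((l==k).astype(np.uint8),0,2)[0],key=len),6,True)[:,0]
print(q.tolist(),st[k])
for z in(.198,.223):
  P=unfish(W,q,z); print(z,np.round(P,4).tolist()); 
  if len(q)==4: print('sides',np.linalg.norm(np.roll(P,-1,0)-P,axis=1),'yaw',[np.degrees(np.arctan2(*(np.roll(P,-1,0)-P)[i,1::-1])) for i in range(4)],'c',P.mean(0))
# red bars: wrist mask red, at z .176
r=((g[:,:,0]>200)&(g[:,:,1]<80)).astype(np.uint8); r[200:]=0
q=cv2.boxPoints(cv2.minAreaRect(max(cv2.findContours(r,0,2)[0],key=len))); print('redL',np.round(unfish(W,q,.176),3).tolist())
print('pin top',unfish(W,[(313,176)],.1), 'mark',unfish(W,[(365,45)],.012))
def tri(a,b):
  return least_squares(lambda p:np.r_[(proj(S,p)-a).ravel(),(proj(D,p)-b).ravel()],[.5,-.1,.1]).x
# lever pin from scene/side: top centre
print('pin',tri((320,198),(297,208)))
E
```

```text
[[292, 59], [290, 90], [455, 122], [457, 93]] [ 288   57  172   68 5735]
0.198 [[0.4798, 0.0926, 0.198], [0.4828, 0.0673, 0.198], [0.6245, 0.0721, 0.198], [0.6207, 0.0972, 0.198]]
sides [0.02552789 0.14173108 0.0253818  0.14099023] yaw [np.float64(-83.07834932183451), np.float64(1.935050037567744), np.float64(98.63200744189072), np.float64(-178.1554299826964)] c [0.55194016 0.08229355 0.198     ]
0.223 [[0.4823, 0.0889, 0.223], [0.4851, 0.0661, 0.223], [0.6126, 0.0704, 0.223], [0.6092, 0.093, 0.223]]
sides [0.02298382 0.1276064  0.02285229 0.12693939] yaw [np.float64(-83.07834932183447), np.float64(1.93505003756774), np.float64(98.63200744189064), np.float64(-178.1554299826964)] c [0.54727353 0.07957573 0.223     ]
redL [[0.27, 0.009, 0.176], [0.287, 0.036, 0.176], [0.425, -0.009, 0.176], [0.414, -0.035, 0.176]]
pin top [[ 0.51718114 -0.01988549  0.1       ]] mark [[0.55660375 0.16087233 0.012     ]]
pin [ 0.51887796 -0.0290305   0.09517562]
```

The bar's top measures 150 mm long at z = 0.198, so the light is home. The red bars are close to where the gripper body will go, so I'll fit the look-alikes and search for a collision-free lever approach.

```bash
cat > fit.py <<'E'
from h import *
from scipy.optimize import minimize
from scipy.ndimage import distance_transform_edt as dt
S=eyes.read_camera('scene');D=eyes.read_camera('side')
im=[cv2.imread('pics/scene0.png').astype(int),cv2.imread('pics/side0.png').astype(int)]
def boxpts(z0,z1,hx,hy): return np.array([[a*hx,b*hy,z] for a in(-1,1) for b in(-1,1) for z in(z0,z1)])
a=np.linspace(0,6.28,12)[:-1]; stem=np.vstack([np.c_[.014*np.cos(a),.014*np.sin(a),np.full(11,z)] for z in(0,.15)])
def render(c,p):
    m=np.zeros((400,640),np.uint8)
    for P in(boxpts(.15,.176,.075,.015),stem):
        h=cv2.convexHull((proj(c,w(p,P))*16).astype(np.int32)); cv2.fillConvexPoly(m,h,1,shift=4)
    return m
def comp(i,col,seed):
    B,G,R=[im[i][:,:,k] for k in range(3)]
    m=((R>70)&(R>2.2*G)&(R>2.2*B)) if col=='r' else ((B>70)&(B>1.6*G)&(B>2*R))
    n,l=cv2.connectedComponents(m.astype(np.uint8)); return (l==l[seed[1],seed[0]])
for nm,col,s,d,x0 in(('redL','r',(293,140),(222,196),(.351,-.005,-.3)),('redN','r',(300,232),(350,222),(.618,-.155,-1.0)),('blue','b',(405,240),(398,158),(.8,.05,-1.))):
    M=[comp(0,col,s),comp(1,col,d)]
    def cost(p):
        t=0
        for c,m in((S,M[0]),(D,M[1])):
            r=render(c,p)>0; t+=1-(r&m).sum()/max(1,(r|m).sum())
        return t
    best=min((minimize(cost,[x0[0],x0[1],y],method='Nelder-Mead',options=dict(initial_simplex=np.array([[x0[0],x0[1],y]]*4)+np.r_[np.zeros((1,3)),np.diag([.03,.03,.3])])) for y in np.arange(-1.5,1.6,.5)),key=lambda f:f.fun)
    p=best.x; print(nm,best.fun,np.round(p,3),[x.sum() for x in M],'ends',np.round(w(p,[[-.075,0,.16],[.075,0,.16]]),3).tolist())
E
python3 fit.py
```

```text
redL 0.7404959290225696 [ 0.347 -0.002 -0.38 ] [np.int64(350), np.int64(1267)] ends [[0.277, 0.026, 0.16], [0.416, -0.03, 0.16]]
redN 0.6875935162094763 [ 0.616 -0.153 -0.922] [np.int64(588), np.int64(1265)] ends [[0.571, -0.093, 0.16], [0.661, -0.212, 0.16]]
blue 0.7773959021810971 [0.794 0.014 1.799] [np.int64(624), np.int64(870)] ends [[0.811, -0.059, 0.16], [0.777, 0.087, 0.16]]
```

Call:
drive_tool(angular=[[0, 0, 0.094], [0, 0, 0.094], [0, 0, 0], [0, 0, 0], [0, 0, 0], [0, 0, 0], [0, 0, 0], [0, 0, 0]], delta_pos=[[0, 0, 0], [0, 0, 0], [0.54, 2.04, 0], [0, 0, 3.5], [0, 0, 4], [0, 0, 4], [0, 0, 3.5], [0, 0, 0]], gripper=[7, 7, 7, 7, 7, 7, 7, 7])

```text
time_s: 11.05
tool_pos: [0.5364, -0.0213, 0.1471]
tool_rot: [-179.5, -0.1, 89.8]
force: [-1.3, 0.6, 0.6]
grip_width: 0.0701
grasp_force: 0.0
```

```bash
python3 - <<'E'
from h import *
S=eyes.read_camera('scene');D=eyes.read_camera('side');W=eyes.read_camera('wrist')
o=telemetry.get_obs(); print(o['time_s'],o['tool_pos'],o['tool_rot'],o['qpos'],o['force'])
a=S['pixels'][120:250,280:440,::-1];b=D['pixels'][100:230,220:380,::-1]
cc=np.hstack([cv2.resize(np.vstack([a,b]),None,fx=2,fy=2,interpolation=3),cv2.copyMakeBorder(np.ascontiguousarray(W['pixels'][:,80:560,::-1]),0,120,0,0,cv2.BORDER_CONSTANT)])
cv2.imwrite('pics/c4.png',cc)
E
```

```text
11.2 [ 0.54122283 -0.02094026  0.15330311] [ 1.79868639e+02 -2.50172544e-03  8.98007962e+01] [ 46.50196459  14.88403031 -53.20060801 103.36481695  12.83207488
  67.96400308 -10.81277399] [-1.02680736  0.80569783  0.61251747]
```

View pics/c4.png

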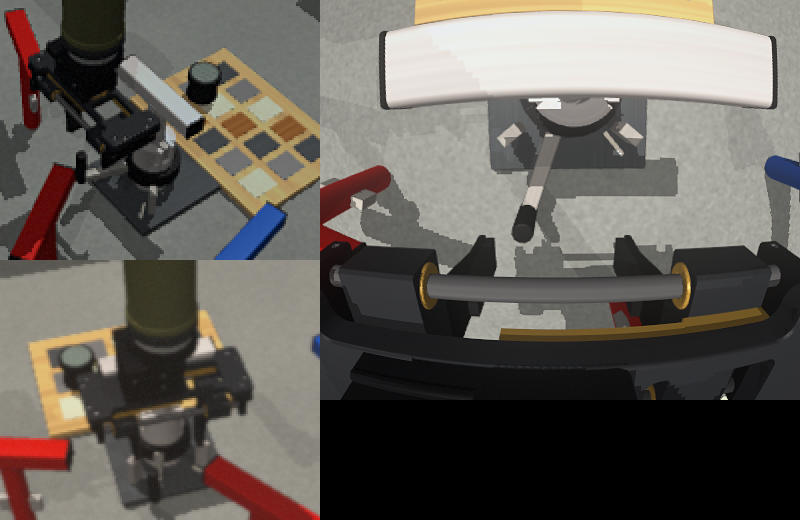

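The wrist view shows the pin top at (281,230), to the right of the left finger's inner face (about column 253), with the lever running down from the collar. I unproject it before descending.

```bash
python3 - <<'E'
from h import *
W=eyes.read_camera('wrist'); print(W['origin'],W['orientation'])
print(unfish(W,[(281,230),(278,234)],.1))
d=[(np.round(d['centre'],1),round(d['p'],2)) for d in models.search_frame(W,'lever_pin')]; print(d)
o=telemetry.get_obs(); print(o['tool_pos'],o['tool_rot'],o['time_s'])
E
```

```text
[0.5414385  0.06190597 0.30062232] [ 1.62957136e+02 -1.04820646e-01 -1.68028531e-01]
[[ 0.51806276 -0.02018401  0.1       ]
 [ 0.51580183 -0.02324711  0.1       ]]
[(array([296.6, 155.9]), 0.68)]
[ 0.54168049 -0.02107346  0.15389438] [1.79782608e+02 3.83701687e-02 8.97882748e+01] 11.3
```

Call:
drive_tool(angular=[[0, 0, 0], [0, 0, 0], [0, 0, 0], [0, 0, 0], [0, 0, 0], [0, 0, 0]], delta_pos=[[0, -0.5, 0], [0, 0, 1.5], [0, 0, 2], [0, 0, 2], [0, 0, 0], [0, 0, 0]], gripper=[7.6, 7.6, 7.6, 7.6, 7.6, 7.6])

```text
time_s: 11.9
tool_pos: [0.5348, -0.021, 0.0963]
tool_rot: [-180.0, -0.0, 89.8]
force: [0.2, 0.5, -0.4]
grip_width: 0.0758
grasp_force: 0.0
```

Call:
drive_tool(angular=[[0, 0, 0], [0, 0, 0], [0, 0, 0], [0, 0, 0], [0, 0, 0], [0, 0, 0], [0, 0, 0], [0, 0, 0]], delta_pos=[[-0.05, 0.64, 0], [-0.05, 0.64, 0], [-0.21, 0.9, 0], [-0.21, 0.9, 0], [-0.07, 0.86, 0], [-0.07, 0.86, 0], [0, 0, 0], [0, 0, 0]], gripper=[7.6, 7.6, 7.6, 7.6, 7.6, 7.6, 7.6, 7.6])

```text
time_s: 12.7
tool_pos: [0.5836, -0.027, 0.0966]
tool_rot: [179.9, -0.1, 89.8]
force: [-0.4, -0.2, 1.0]
grip_width: 0.076
grasp_force: 0.0
```

```bash
python3 - <<'E'
from h import *
W=eyes.read_camera('wrist');S=eyes.read_camera('scene')
o=telemetry.get_obs(); print(o['time_s'],o['tool_pos'],o['tool_rot'],o['force'])
a=cv2.resize(S['pixels'][120:250,280:440,::-1],None,fx=2,fy=2,interpolation=3)
cc=np.hstack([cv2.copyMakeBorder(a,0,140,0,0,cv2.BORDER_CONSTANT),W['pixels'][:,80:560,::-1]])
cv2.imwrite('pics/c5.png',cc)
E
```

```text
12.8 [ 0.58313254 -0.02726113  0.09660815] [ 1.79969792e+02 -2.79460141e-02  8.98306114e+01] [-0.11367834  0.62482712  0.16425333]
```

View pics/c5.png

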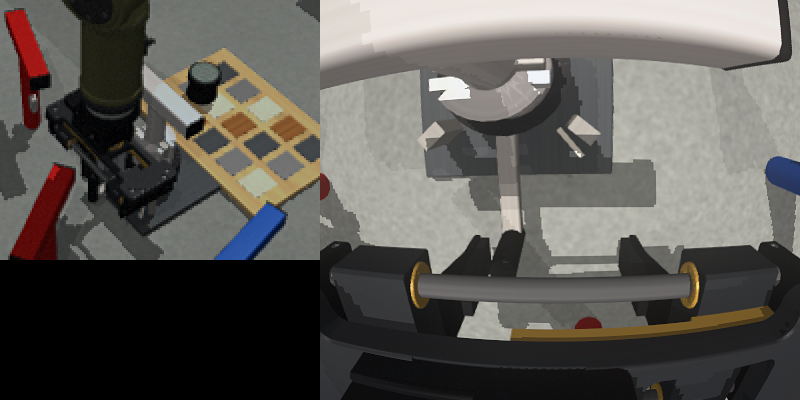

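The lever has followed the left finger and now points straight toward −y. I continue along the arc to the stop.

Call:
drive_tool(angular=[[0, 0, 0], [0, 0, 0], [0, 0, 0], [0, 0, 0], [0, 0, 0], [0, 0, 0], [0, 0, 0], [0, 0, 0], [0, 0, 0]], delta_pos=[[0.08, 0.95, 0], [0.08, 0.95, 0], [0.25, 0.92, 0], [0.25, 0.92, 0], [0.4, 0.87, 0], [0.4, 0.87, 0], [0.52, 0.81, 0], [0.4, 0.5, 0], [0, 0, 0]], gripper=[7.6, 7.6, 7.6, 7.6, 7.6, 7.6, 7.6, 7.6, 7.6])

```text
time_s: 13.7
tool_pos: [0.6519, -0.0025, 0.0967]
tool_rot: [179.9, -0.1, 89.9]
force: [0.7, 0.6, 1.0]
grip_width: 0.0758
grasp_force: 0.0
```

Call:
drive_tool(angular=[[0, 0, 0], [0, 0, 0], [0, 0, 0]], delta_pos=[[0.2, 0.3, 0], [0.1, 0.2, 0], [0, 0, 0]], gripper=[7.6, 7.6, 7.6])

```text
time_s: 14.0
tool_pos: [0.6547, -0.0011, 0.0964]
tool_rot: [-179.8, 0.0, 89.8]
force: [-4.7, -0.4, 2.4]
grip_width: 0.0758
grasp_force: 2.5
```

Call:
drive_tool(angular=[[0, 0, 0], [0, 0, 0], [0, 0, 0]], delta_pos=[[0.15, 0.25, 0], [0, 0, 0], [0, 0, 0]], gripper=[7.6, 7.6, 7.6])

```text
time_s: 14.3
tool_pos: [0.6549, -0.001, 0.0961]
tool_rot: [-179.5, 0.2, 89.8]
force: [-10.2, -1.9, 6.6]
grip_width: 0.0766
grasp_force: 5.4
```

```bash
python3 - <<'E'
from h import *
W=eyes.read_camera('wrist');S=eyes.read_camera('scene');o=telemetry.get_obs(); print(o['time_s'],o['tool_pos'],o['tool_rot'],o['force'])
a=cv2.resize(S['pixels'][120:250,280:440,::-1],None,fx=2,fy=2,interpolation=3)
cc=np.hstack([cv2.copyMakeBorder(a,0,140,0,0,cv2.BORDER_CONSTANT),W['pixels'][:,80:560,::-1]])
cv2.imwrite('pics/c6.png',cc)
E
```

```text
14.4 [ 0.65495541 -0.00099745  0.09609127] [-1.79535725e+02  1.55151250e-01  8.97697852e+01] [-10.56588551  -1.9135004    6.3495157 ]
```

View pics/c6.png

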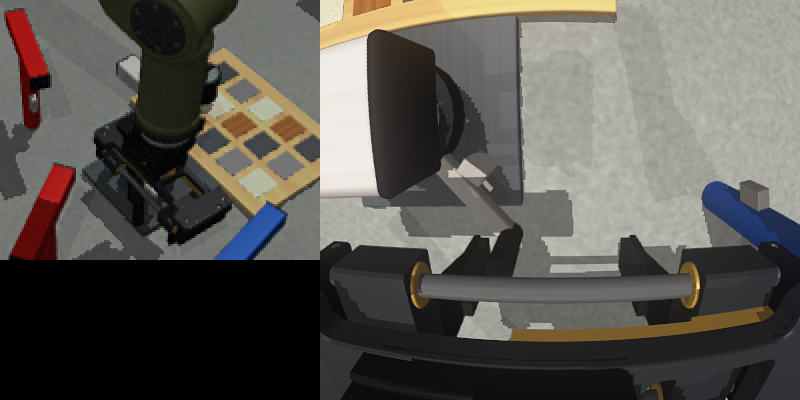

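The lever rests against the stop block at composite (475,165), and at 10 N of push it no longer moves. I back off the pin and rise straight up.

Call:
drive_tool(angular=[[0, 0, 0], [0, 0, 0], [0, 0, 0], [0, 0, 0], [0, 0, 0], [0, 0, 0], [0, 0, 0], [0, 0, 0], [0, 0, 0], [0, 0, 0], [0, 0, 0], [0, 0, 0]], delta_pos=[[-0.2, -0.6, 0], [0, -0.6, 0], [0, 0, -1], [0, 0, -2], [0, 0, -3], [0, 0, -4], [0, 0, -4], [0, 0, -4], [-3, 0, 0], [-4, 0, 0], [0, 0, 0], [0, 0, 0]], gripper=[7.6, 7.6, 7.6, 7.6, 7.6, 7.6, 7.6, 7.6, 7.6, 7.6, 7.6, 7.6])

```text
time_s: 15.6
tool_pos: [0.6466, -0.0735, 0.2772]
tool_rot: [179.9, 0.0, 89.6]
force: [0.1, 1.0, -0.3]
grip_width: 0.0761
grasp_force: 0.0
```

```bash
python3 - <<'E'
from h import *
W=eyes.read_camera('wrist');S=eyes.read_camera('scene');D=eyes.read_camera('side');o=telemetry.get_obs(); print(o['time_s'],o['tool_pos'],o['tool_rot'],o['force'])
a=S['pixels'][120:250,280:440,::-1];b=D['pixels'][100:230,220:380,::-1]
cc=np.hstack([cv2.resize(np.vstack([a,b]),None,fx=2,fy=2,interpolation=3),cv2.copyMakeBorder(np.ascontiguousarray(W['pixels'][:,80:560,::-1]),0,120,0,0,cv2.BORDER_CONSTANT)])
cv2.imwrite('pics/c7.png',cc); np.savez('pics/w7.npz',o=W['origin'],r=W['orientation'])
E
```

```text
15.75 [ 0.64643197 -0.07005877  0.27709233] [ 1.79943069e+02 -4.36511798e-02  8.99200005e+01] [-0.10248697 -0.16450894 -0.77712024]
```

View pics/c7.png

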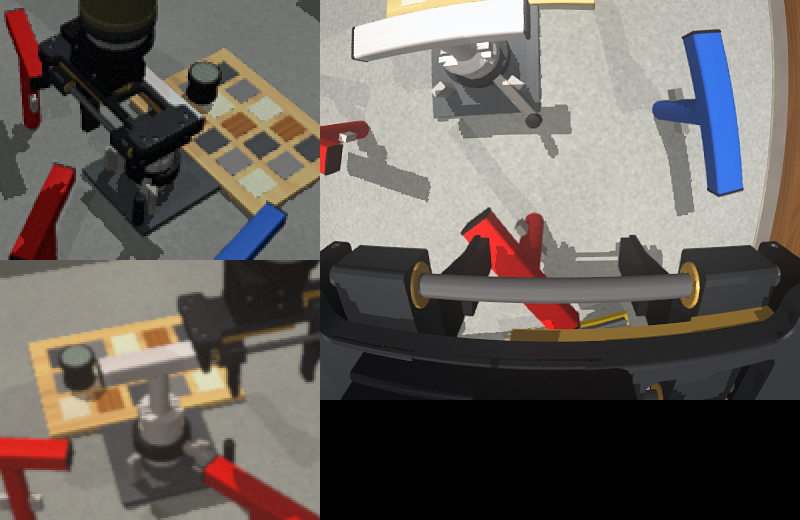

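The lever is still at the stop block (pin at wrist (294,120)), the light sits low and square to the board, and the loupe has not moved. I check the pin angle and hand in if it is good.

```bash
python3 - <<'E'
from h import *
W=eyes.read_camera('wrist'); p=unfish(W,[(294,120)],.1)[0]
a=np.arctan2(p[1]-.0815,p[0]-.5545)-np.arctan2(-.765,-.644)-.012
a=(a+np.pi)%(2*np.pi)-np.pi; print(p,a)
if a>1.3: print(env.sign_off())
E
```

```text
[0.62558099 0.00223595 0.1       ] 1.4187551473933455
the job is handed in; nothing more can be done
None
```

The light has dropped fully home, the collar lever is at its marked stop (about 1.4 rad as measured), the mug, magazines and loupe were not touched, and the job is handed in; no verdict came back.

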